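Hold the bench key switch on

ROBOT

A 6-joint arm with a two-finger parallel gripper is mounted at the origin on a cart in front of the work surface, level with it; the furniture and walls round the work are solid. World frame = base frame: x ahead of the robot, y to its left, z up, the work surface at z = 0. Lengths are in mm, angles in degrees, forces in N, time in s.
With the tool pointing down it reaches from about 300 to 850 mm from the base axis. Payload 4.2 kg.
Tool frame: the origin (TCP) lies at the very end of the fingers, on their centre line; the grasp point (between the pads) lies 19 mm behind it; x points along the fingers, y is the direction in which the jaws open and shut, and the axes are right-handed (so a half turn about x gives the same grasp; the last joint's range is limited). The gripper opens to 91 mm and grips with 3 to 60 N. Pads are 32 mm wide; open, the fingers measure 118 mm over their backs; the gripper's body (76 mm by 178 mm) begins 60 mm behind the grasp point.
Start: joints at [-78.037, 18.312, 89.639, -0, 72.044, -1.146], TCP at [130.417, -560.031, 213.976] pointing down, gripper open.
Joint ranges: [-177.97, 177.97], [-48.28, 115.42], [12.27, 149.76], [-77.06, 257.06], [2.81, 150.46], [-146.56, 146.56]. Speed limits (degrees/s): [147.25, 147.25, 180, 180, 180, 180].

INTERFACE

Orientations are given as [roll, pitch, yaw] about the fixed x, y, z axes, in that order (R = Rz(yaw) Ry(pitch) Rx(roll)).
In Python, from workcell import sensors, grab_frame, job_done, finder gives the robot as it stands.
- The arm moves only by the tool play_rows, never from a script. Its argument "motion" is a list of rows, each a list of 5 numbers: the shift along the world's x, y, z in m, then the turn about the world's z in rad, then the opening, from 0 (shut) to 1 (fully open). In form: [[tx, ty, tz, roll, fingers], ...]. A call has exactly 8 rows; each row is the pose to reach, as a shift and turn from the pose commanded when the call began; what a row does not reach only later rows make up. A row lasts 1/12 s, in which the tool goes at most 41.7 mm and 7.16 degrees, less where a joint would pass 70% of its speed; a pose out of reach is approached as far as the arm can. A call with a gripper value outside its range is refused whole. The fingers move at their own pace and stop on an object; "squeeze" is the grip in N (left out, the last holds). Time passes only in rows, so rows that repeat a pose let the fingers close, or fill a call up. It gives the time, the measured TCP pose, the force and the opening at its end, in the units of the state.
- sensors.state(): the state, without advancing time (a new reading comes with each control period).
- grab_frame(name): name is "scene" or "top" or "wrist"; returns a dict with "img" (384x512x3 uint8, blue, green, red), "fx", "fy", "cx", "cy" (pixels), "k1" (the pictures are not rectified: a ray, as slopes to the right and down, at radius r is drawn at 1 + k1 r^2 times it, then the intrinsics apply), "rvec" (rotation vector, rad) and "tvec" (3), from world to camera coordinates, as OpenCV has them; the wrist camera has in their place "tool_from_camera" (4x4, takes a point from camera to tool coordinates, whose origin is the TCP and whose axes are the tool frame's). Camera axes: x right, y down, z forward; pixel columns grow to the right and rows downward; lengths in mm; the calibration is good to about 2 mm. A picture is of the moment at which its call begins: read the wrist's pose just before it. There is no depth.
- job_done(): hands the job in, once; it reports no verdict.
Trained networks look in a picture, given as the dict that the camera call returned (one of the last four; its "shot" number tells which), for a name from the list of things; names that differ only in an ending like _2 or _b are one class to them, and where a whole thing is asked for, a point or a joint stands for the part that bears it (a point fixed in the world has none). Each returns a list of dicts, best first, with "conf" (0 to 1); they miss things now and then, are a little off and sometimes report something else, mostly with a low value. They report only what shows in the picture. A call takes as long as a camera call. They do not tell look-alikes from the thing itself.
- finder.spot_in(picture, label): "point" ([column, row] in pixels, amid what is visible of it).
- finder.spot_point(picture, label): "point" ([column, row] in pixels: a listed point, or the origin of a listed thing).
The state is a dict: "time_s": time; "qpos": joint angles; "qvel": joint speeds; "effort": joint torques, N m; "ee_pos": TCP position; "ee_rot": TCP orientation; "force": force on the tool from outside, world axes, zero at the start; "torque": the same for the moment, N m; "gripper_width": finger opening in mm.
Only numpy, scipy, OpenCV 4.12 (cv2) and the standard library are available. Lean on these libraries where they do the work, as an engineer would, in place of code of your own. Each camera call takes 0.05 s, during which the arm holds its last target.

TASK

Switch the bench supply on at the grey key switch: pull the sprung dust cover (it has an upright tab) back until it stays open at its stop, then take the round-headed key out of the wooden key block, push it fully home in the keyhole past the sticky pins and turn it a quarter turn clockwise (seen from above) to its stop. The key springs back if let go, so finish still holding it turned and fully home. Leave the bar-headed key in the block and do not knock the other things about.

Things in the scene. Friction and masses are not known exactly. Their poses are not given: they have to be found in the camera images.
- lock: Key switch: grey steel housing fixed to the bench, 135 x 90 x 60 mm high, black cable gland on its far side, left or right of the tool box. Origin at bench height straight below the keyhole; x points to the gland end, -x to the tab end (housing from x = -90 to +45 mm, y = -45 to +45 mm), z up; yawed up to 0.25 rad.
- keyhole (a point): Centre of the keyhole mouth, 61 mm above the bench, in the flat brass cylinder top; axes as lock (fixed). At rest the slot is 7 mm along x, 18 mm along y, with a small chamfer, 34 mm deep and open below. Two round sprung pins stand 2 mm into it from the long walls, 14 and 22 mm down: passing them takes 5 to 20 N; turning the key a few degrees to and fro helps if it sticks.
- cylinder (a joint): Turn of the key cylinder, rad: 0 = rest (slot along y of the lock), grows clockwise seen from above to its stop at 1.45. A spring turns it back (0.02 N m at 0, 0.08 N m at the stop). The key has about 0.12 rad of play in the slot, so the gripper must turn about 0.15 rad farther than the cylinder (1.6 to 1.7 rad in all).
- cover (a joint): Travel of the dust cover, m: 0 = shut over the keyhole, 0.042 = open at its stop, towards -x of the lock. An over-centre spring (about 2 N) pulls it shut below 0.021 and pulls it to the open stop beyond, where it stays by itself.
- cover_tab (a point): Grip point of the upright ribbed tab of the aluminium dust cover, 8 mm below the tab's top, 90 mm above the bench; axes as lock. Tab 10 mm thick along x, 26 mm wide along y, its top 98 mm above the bench; it stands on a thin plate between guide rails 66 mm above the bench. Shut, it is 29 mm from the keyhole towards -x; open, 71 mm.
- key_block: Wooden key block fixed to the bench, 50 x 134 x 42 mm high, on the other side of the tool box (fixed, between y = -0.11 and +0.25 m; its open lid stands 0.32 m above the bench: carry the key over it). Yawed up to 0.3 rad. Origin at the centre of its underside; the two keys stand in it blade down at y = -32 and +32 mm, either way round.
- key_head (a point): Centre of the round head of the key to use: black disc 34 mm across, 12 mm thick along x, in its y-z plane; z up. A steel shoulder 20 mm across has its underside 36 mm below, resting on the block or, fully home, on the cylinder. Below that: blade 5 mm along x, 16 mm along y, 32 mm long, round nose, alike either way round. 78 mm above the bench in the block, 97 mm fully home. About 80 g.
- key_shoulder (a point): Centre of the underside of the same key's shoulder, 36 mm below the head centre; fully home it coincides with keyhole.
- bar_key_head (a point): Centre of the head of the other key, to be left alone: a black bar 52 mm long along its y, 12 mm thick along its x, 16 mm high; 72 mm above the bench.
- key: The round-headed key itself; origin at the underside of its shoulder, as key_shoulder.
- bar_key: The bar-headed key, to be left in the block; origin at the underside of its shoulder, 42 mm above the bench.
- wax_tin: Bystander: round tin, 78 mm across, 34 mm high, near the front edge of the bench.
- offcut_0: Bystander: dark wood offcut, 45 x 140 x 32 mm, near the front edge.
- offcut_3: Bystander: square wood offcut, 75 x 75 x 24 mm, at the front right.
- spring_clamp: Bystander: black spring clamp, 70 x 145 x 24 mm, near the front edge.
- glue_bottle: Bystander: upright glue bottle, 63 mm across, 174 mm high, at the back right.
- tape_measure: Bystander: tape measure, 43 x 82 x 68 mm, at the back left.
Mind the look-alikes: they are no part of the job. Leave any orange or purple look-alike of the key alone.

How it is judged (in metres and radians):
On the way, in this order (a step that is already met when the one before it is completed fails the run):
1. the dust cover is pulled open to its stop (value of joint cover above 0.038 m), for 0.2 s.
2. the round-headed key is fully home in the keyhole (z of key_shoulder in the frame of keyhole below 0.004 m and horizontal distance between key_shoulder and keyhole below 0.004 m), for 0.1 s.
3. the key is turned a quarter turn clockwise to its stop (value of joint cylinder above 1.3 rad), for 0.2 s.
At the end, for the whole second after the job is handed in: The cylinder is held past 1.28 rad of its 1.45 rad travel by fingers that grip the key (over 2 N); the key's shoulder is within 4 mm of the keyhole mouth in height and sideways and the key upright within 0.15 rad; the cover is open past 38 mm; the bar-headed key has not moved 10 mm (all of step 2 and value of joint cylinder above 1.28 rad and value of joint cover above 0.038 m and angle between key_shoulder's own z axis and vertical below 0.15 rad and contact force between the fingers and key above 2 N and distance of bar_key from where it was at the start of the episode below 0.01 m); the arm keeps its last pose, push and grip.
It fails at once if the bar-headed key is taken out of the block (distance of bar_key from where it was at the start of the episode above 0.02 m).
It fails at once if a bystander is knocked away (distance of any of wax_tin, offcut_0, offcut_3, spring_clamp, glue_bottle, tape_measure from where it was at the start of the episode above 0.04 m).
It also fails if it takes over 72 s, if anything falls off the work surface, if the arm or the gripper's body presses on something with over 40 N, if the wrist force passes 120 N, or if a joint passes its speed limit or range.

## Working session

There is one attempt and no reset: what is moved stays moved. The work goes in short steps, Python scripts to look and compute and a tool call to move; the robot and the scene stay as the last step left them, time stands still between calls to the robot, and variables do not carry over. Pictures are saved under pics/ and viewed, and the job is handed in when it is done.

Besides the shell and the picture viewer there is one more tool, called after "Request:" as name(argument=value, ...) on one line, values as JSON. play_rows: Moves the arm, as the interface text tells. Its arguments: {"type":"object","properties":{"motion":{"type":"array","items":{"type":"array","items":{"type":"number"}}},"squeeze":{"type":"number"}},"required":["motion"]}

```bash
ls; mkdir -p pics
cat > h.py <<'E'
import numpy as np, cv2, sys
from workcell import sensors, grab_frame, job_done, finder
def snap(n,f):
    p=grab_frame(n); cv2.imwrite('pics/'+f+'.png',p['img']); return p
def ray(p,uv,st=None):
    """origin, dir in world"""
    x=(uv[0]-p['cx'])/p['fx']; y=(uv[1]-p['cy'])/p['fy']
    xd=np.array([x,y]); q=xd.copy()
    for _ in range(30): q=xd/(1+p['k1']*(q@q))
    d=np.array([q[0],q[1],1.])
    if 'rvec' in p and p['rvec'] is not None:
        R=cv2.Rodrigues(np.array(p['rvec'],float))[0]; t=np.array(p['tvec'],float).ravel()
        return -R.T@t, R.T@d
    T=np.array(p['tool_from_camera']); W=tool(st); M=W@T
    return M[:3,3], M[:3,:3]@d
def tool(st):
    from scipy.spatial.transform import Rotation as Ro
    M=np.eye(4); M[:3,:3]=Ro.from_euler('xyz',st['ee_rot'],degrees=True).as_matrix(); M[:3,3]=st['ee_pos']; return M
def atz(p,uv,z,st=None):
    o,d=ray(p,uv,st); return o+d*(z-o[2])/d[2]
def tri(rays):
    A=np.zeros((3,3)); b=np.zeros(3)
    for o,d in rays:
        d=d/np.linalg.norm(d); P=np.eye(3)-np.outer(d,d); A+=P; b+=P@o
    X=np.linalg.solve(A,b); return X,[np.linalg.norm((np.eye(3)-np.outer(d,d)/(d@d))@(X-o)) for o,d in rays]
def proj(p,X,st=None):
    if 'rvec' in p and p['rvec'] is not None:
        R=cv2.Rodrigues(np.array(p['rvec'],float))[0]; c=R@np.array(X,float)+np.array(p['tvec'],float).ravel()
    else:
        M=np.linalg.inv(tool(st)@np.array(p['tool_from_camera'])); c=M[:3,:3]@np.array(X,float)+M[:3,3]
    q=c[:2]/c[2]; q=q*(1+p['k1']*(q@q)); return np.array([p['fx']*q[0]+p['cx'],p['fy']*q[1]+p['cy']])
E
python3 - <<'E'
from h import *
print(sensors.state())
for n in ('scene','top'):
    p=snap(n,n+'0')
    for l in ['lock','keyhole','cover_tab','key_block','key_head','key_shoulder','bar_key_head','bar_key','key']:
        print(n,l,[(np.round(r['point']).tolist(),round(r['conf'],2),np.round(atz(p,r['point'],{'lock':0,'keyhole':61,'cover_tab':90,'key_block':0,'key_head':78,'key_shoulder':42,'bar_key_head':72,'bar_key':42,'key':42}[l])[:2]).tolist()) for r in finder.spot_point(p,l)][:4])
    print({k:v for k,v in p.items() if k!='img'})
E
```

```text
pics
{'time_s': 0.0, 'qpos': array([-7.80377930e+01,  1.83497337e+01,  8.97066711e+01, -1.29649231e-03,
        7.20428563e+01, -1.14739608e+00]), 'qvel': array([ 0.04878871,  0.03748844,  0.15758242, -0.09414345, -0.0945961 ,
        0.00943858]), 'effort': array([ 4.06133331e-03, -4.12456441e+01, -2.31970203e+01,  7.28143123e-02,
        4.56315349e-02, -1.39089866e-04]), 'ee_pos': array([ 130.29281557, -559.52457777,  213.13759977]), 'ee_rot': array([-90.43592296,  89.90073123, 102.67408086]), 'force': array([0.2433479 , 0.7913203 , 1.25105758]), 'torque': array([-0.01757508, -0.00937798,  0.06102283]), 'gripper_width': 91.41641609055661}
scene lock [([202.0, 181.0], 0.79, [528.0, -296.0])]
scene keyhole [([201.0, 166.0], 0.77, [525.0, -300.0])]
scene cover_tab [([207.0, 155.0], 0.47, [479.0, -330.0])]
scene key_block [([326.0, 270.0], 0.8, [554.0, 405.0])]
scene key_head [([359.0, 243.0], 0.8, [483.0, 443.0]), ([370.0, 278.0], 0.7, [576.0, 547.0]), ([379.0, 263.0], 0.66, [512.0, 524.0]), ([340.0, 250.0], 0.62, [547.0, 436.0])]
scene key_shoulder [([365.0, 290.0], 0.81, [579.0, 54
[... 1239 characters left out ...]
[363.0, 186.0], 0.71, [531.0, -293.0]), ([176.0, 209.0], 0.61, [456.0, 376.0]), ([157.0, 179.0], 0.6, [567.0, 443.0]), ([160.0, 204.0], 0.57, [478.0, 434.0])]
top bar_key_head [([175.0, 183.0], 0.42, [548.0, 373.0])]
top bar_key [([179.0, 183.0], 0.51, [551.0, 365.0])]
top key [([178.0, 207.0], 0.58, [466.0, 367.0]), ([138.0, 198.0], 0.49, [500.0, 511.0]), ([134.0, 181.0], 0.43, [560.0, 525.0]), ([160.0, 203.0], 0.43, [478.0, 430.0])]
{'fx': 416.90166274170036, 'fy': 416.90166274170036, 'cx': 252.14405908679288, 'cy': 191.16232000077008, 'k1': -0.09840241651344851, 'rvec': array([ 2.1676383 , -2.19965943,  0.07751175]), 'tvec': array([ 111.10410904,  517.42563067, 1482.29528418]), 'shot': 2}
```

Run:
```python
import cv2
a=cv2.imread('pics/scene0.png');b=cv2.imread('pics/top0.png')
cv2.imwrite('pics/s1.png',cv2.resize(a,None,fx=1.5,fy=1.5))
cv2.imwrite('pics/s2.png',cv2.resize(b,None,fx=1.5,fy=1.5))
c1=cv2.resize(a[220:320,290:410],None,fx=5,fy=5,interpolation=2);cv2.imwrite('pics/s3.png',c1)
cv2.imwrite('pics/s4.png',cv2.resize(b[150:250,100:220],None,fx=5,fy=5,interpolation=2))
```

```text
(no output)
```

View pics/s1.png

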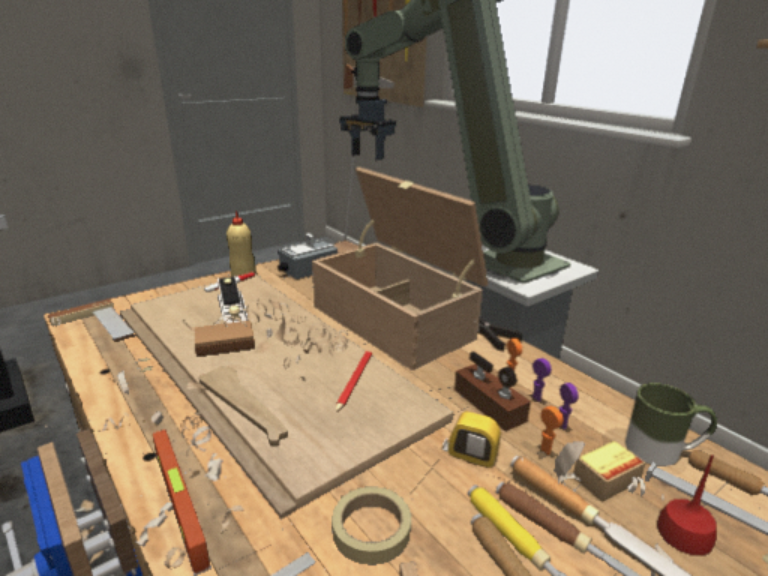

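View pics/s2.png

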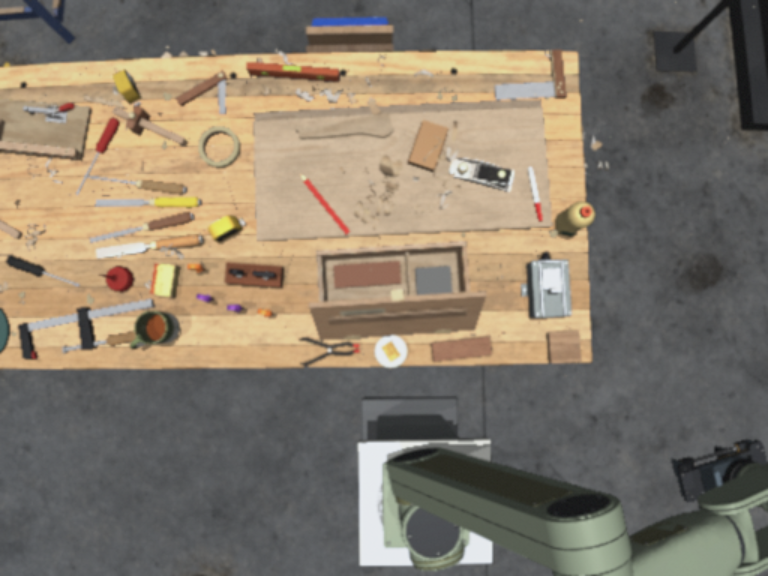

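View pics/s3.png

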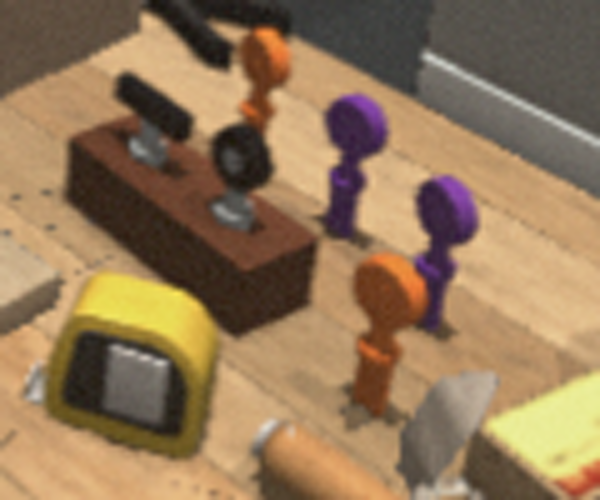

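View pics/s4.png

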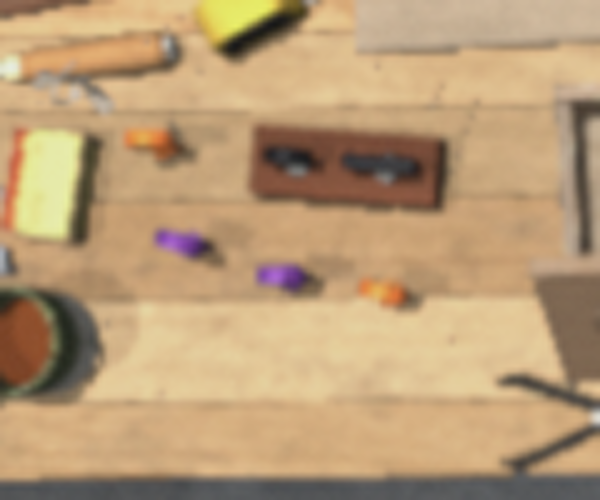

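Run:
```python
from h import *
st=sensors.state(); print(np.round(tool(st),3))
p=snap('wrist','w0'); print(np.round(p['tool_from_camera'],2),p['fx'],p['k1'])
p=grab_frame('scene');q=grab_frame('top')
for l in ['glue_bottle','tape_measure','bar_key_head','key_head','lock']:
    for n,z in ((p,0),(q,0)):
        print(l,[(np.round(r['point']).tolist(),round(r['conf'],2),np.round(atz(n,r['point'],z)[:2]).tolist()) for r in finder.spot_point(n,l)][:4])
print('round',tri([ray(p,(338.5,251)),ray(q,(157.5,182))]))
print('bar',tri([ray(p,(321,241)),ray(q,(176,183))]))
print('orange near',[atz(q,(x,y),70) for x,y in ((156,202),(174,207),(128,178))])
```

```text
[[ 0.00000e+00  2.27000e-01 -9.74000e-01  1.30420e+02]
 [-0.00000e+00 -9.74000e-01 -2.27000e-01 -5.60032e+02]
 [-1.00000e+00  0.00000e+00  0.00000e+00  2.14002e+02]
 [ 0.00000e+00  0.00000e+00  0.00000e+00  1.00000e+00]]
[[   0.     -0.27    0.96 -171.08]
 [   1.      0.     -0.     -0.91]
 [  -0.      0.96    0.27  -74.2 ]
 [   0.      0.      0.      1.  ]] 345.04832084279064 -0.08853095336807551
glue_bottle [([162.0, 182.0], 0.61, [665.0, -373.0])]
glue_bottle [([376.0, 151.0], 0.82, [664.0, -359.0])]
tape_measure [([312.0, 302.0], 0.8, [669.0, 470.0])]
tape_measure [([149.0, 149.0], 0.78, [682.0, 482.0])]
bar_key_head [([320.0, 241.0], 0.54, [464.0, 298.0]), ([228.0, 168.0], 0.24, [363.0, -360.0])]
bar_key_head [([172.0, 184.0], 0.48, [553.0, 398.0])]
key_head [([362.0, 243.0], 0.72, [368.0, 378.0]), ([368.0, 275.0], 0.7, [480.0, 483.0]), ([378.0, 263.0], 0.67, [414.0, 465.0]), ([338.0, 236.0], 0.64, [396.0, 308.0])]
key_head [([155.0, 179.0], 0.59, [569.0, 459.0]), ([137.0, 197.0], 0.53, [504.0, 525.0]), ([155.0, 204.0], 0.5, [479.0, 460.0]), ([129.0, 178.0], 0.48, [576.0, 556.0])]
lock [([202.0, 182.0], 0.91, [533.0, -290.0])]
lock [([364.0, 188.0], 0.76, [528.0, -306.0])]
round (array([551.09323015, 433.85041363,  76.25222926]), [np.float64(1.0032867779691863), np.float64(1.0032867779690577)])
bar (array([546.71214348, 370.30226265,  70.41573041]), [np.float64(1.5861468571533048), np.float64(1.5861468571533741)])
orange near [array([482.29558866, 439.67421376,  70.        ]), array([464.00532054, 376.34789469,  70.        ]), array([568.17107437, 539.68739016,  70.        ])]
```

View pics/w0.png

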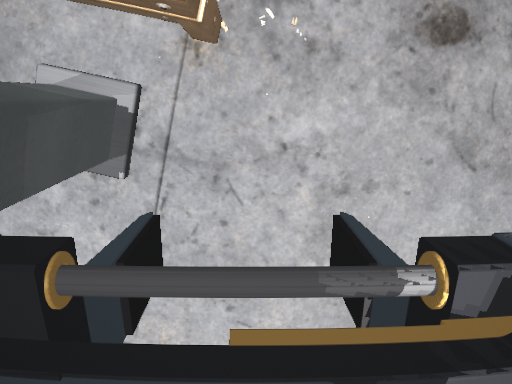

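Request:
play_rows(motion=[[0.02, 0.0, 0.01, 0.11, 1], [0.05, 0.015, 0.02, 0.22, 1], [0.08, 0.035, 0.02, 0.33, 1], [0.11, 0.06, 0.02, 0.44, 1], [0.14, 0.085, 0.02, 0.55, 1], [0.17, 0.11, 0.02, 0.66, 1], [0.2, 0.135, 0.02, 0.77, 1], [0.23, 0.16, 0.02, 0.88, 1]])

```text
time_s: 2.32
ee_pos: [361.6, -398.6, 234.2]
ee_rot: [69.0, 90.0, -47.2]
force: [0.2, -1.4, 0.4]
gripper_width: 91.2
```

Request:
play_rows(motion=[[0.03, 0.02, 0.0, 0.11, 0.6], [0.06, 0.045, 0.0, 0.22, 0.6], [0.09, 0.065, 0.0, 0.33, 0.6], [0.12, 0.085, 0.0, 0.44, 0.6], [0.13, 0.1, 0.0, 0.463, 0.6], [0.13, 0.1, 0.0, 0.463, 0.6], [0.13, 0.1, 0.0, 0.463, 0.6], [0.13, 0.1, 0.0, 0.463, 0.6]])

```text
time_s: 2.98
ee_pos: [489.8, -300.5, 234.0]
ee_rot: [-45.3, 90.0, -135.3]
force: [-0.5, 0.2, -0.4]
gripper_width: 54.8
```

Run:
```python
from h import *
st=sensors.state(); print(st['time_s'],np.round(tool(st),3),st['qpos'].round(1))
p=snap('wrist','w1')
for l,z in [('lock',0),('keyhole',61),('cover_tab',90)]:
    print(l,[(np.round(r['point'],1).tolist(),round(r['conf'],2),np.round(atz(p,r['point'],z,st)[:2],1).tolist()) for r in finder.spot_point(p,l)][:4])
```

```text
2.9833 [[  -0.       1.       0.     489.846]
 [  -0.       0.      -1.    -300.5  ]
 [  -1.      -0.       0.     233.963]
 [   0.       0.       0.       1.   ]] [-32.7  17.6  87.7  -0.   74.7 -32.7]
lock [([279.2, 161.8], 0.61, [528.2, -298.5])]
keyhole [([287.7, 176.8], 0.89, [531.4, -302.9])]
cover_tab [([258.9, 183.0], 0.74, [500.9, -302.4])]
```

View pics/w1.png

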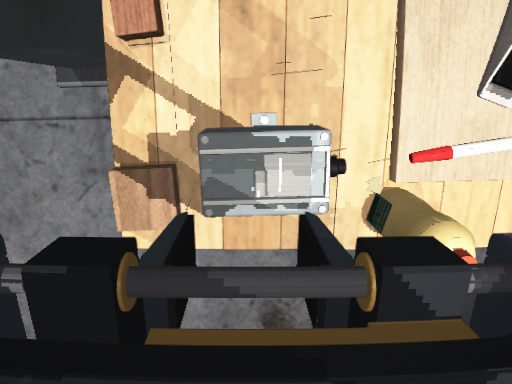

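Run:
```python
import cv2
a=cv2.imread('pics/w1.png');
cv2.imwrite('pics/w1z.png',cv2.resize(a[105:225,190:350],None,fx=5,fy=5,interpolation=2))
```

```text
(no output)
```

View pics/w1z.png

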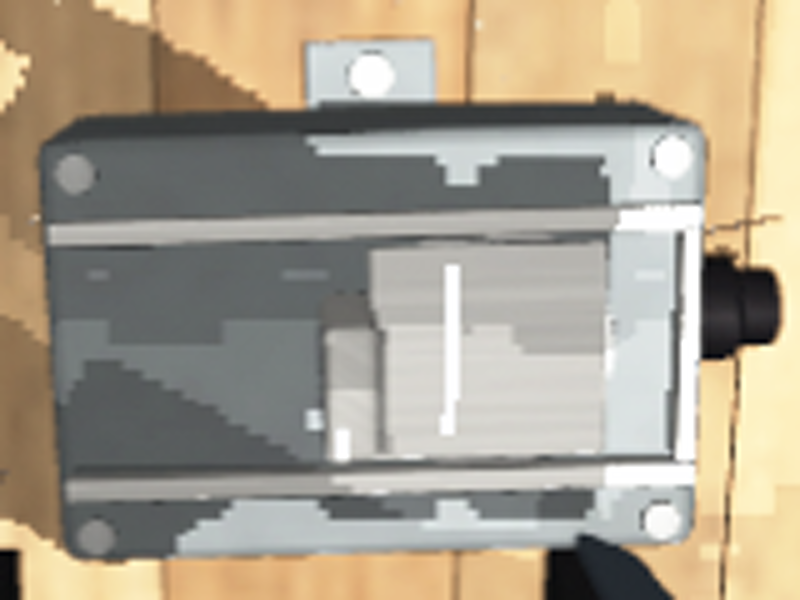

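```bash
cat > lk.py <<'E'
from h import *
def lockfit(p,st,S,z=60):
    P=np.array([atz(p,(190+x/5,105+y/5),z,st) for x,y in S]); print(P.round(1))
    c=P.mean(0); v=(P[1]-P[0]+P[3]-P[2]); v=v/np.linalg.norm(v); w=P[0]-P[2]+P[1]-P[3]
    print('yaw',np.arctan2(v[1],v[0]),'perp',np.arctan2(w[1],w[0])-np.pi/2,'keyhole',c+22.5*v)
E
python3 - <<'E'
from lk import *
st=sensors.state(); p=grab_frame('wrist')
lockfit(p,st,[(75,174),(671,157),(96,537),(660,520)])
for u in [(330,327),(378,327),(330,457),(378,457),(355,391)]: print('tab',atz(p,(190+u[0]/5,105+u[1]/5),98,st).round(1))
E
```

```text
[[ 447.7 -265.7   60. ]
 [ 566.8 -262.2   60. ]
 [ 449.7 -342.1   60. ]
 [ 568.9 -338.5   60. ]]
yaw 0.029945662389158845 perp 0.026729189171133427 keyhole [ 530.76256717 -301.44769358   60.        ]
tab [ 497.7 -289.1   98. ]
tab [ 506.4 -289.1   98. ]
tab [ 497.9 -313.6   98. ]
tab [ 506.8 -313.6   98. ]
tab [ 502.4 -301.    98. ]
```

Request:
play_rows(motion=[[0.012, -0.002, -0.03, 0.03, 0.5], [0.012, -0.002, -0.06, 0.03, 0.5], [0.012, -0.002, -0.09, 0.03, 0.5], [0.012, -0.002, -0.12, 0.03, 0.5], [0.012, -0.002, -0.14, 0.03, 0.5], [0.012, -0.002, -0.155, 0.03, 0.5], [0.012, -0.002, -0.159, 0.03, 0.5], [0.012, -0.002, -0.159, 0.03, 0.5]], squeeze=15)

```text
time_s: 3.9
ee_pos: [501.5, -302.1, 73.9]
ee_rot: [-124.1, 89.9, 147.6]
force: [0.4, 0.5, -0.4]
gripper_width: 45.9
```

Request:
play_rows(motion=[[0, 0, 0, 0, 0], [0, 0, 0, 0, 0], [0, 0, 0, 0, 0], [0, 0, 0, 0, 0], [0, 0, 0, 0, 0], [0, 0, 0, 0, 0], [0, 0, 0, 0, 0], [0, 0, 0, 0, 0]])

```text
time_s: 4.57
ee_pos: [502.5, -302.1, 75.5]
ee_rot: [58.6, 90.0, -29.6]
force: [-1.7, 0.7, 3.1]
gripper_width: 10.1
```

Gripped the 10 mm tab; pull back.

Request:
play_rows(motion=[[-0.008, 0, 0, 0, 0], [-0.016, -0.001, 0, 0, 0], [-0.024, -0.001, 0, 0, 0], [-0.032, -0.001, 0, 0, 0], [-0.038, -0.001, 0, 0, 0], [-0.042, -0.001, 0, 0, 0], [-0.043, -0.001, 0, 0, 0], [-0.043, -0.001, 0, 0, 0]])

```text
time_s: 5.23
ee_pos: [460.5, -303.4, 75.5]
ee_rot: [74.6, 89.7, -13.7]
force: [6.2, 0.7, 2.0]
gripper_width: 9.7
```

Request:
play_rows(motion=[[0, 0, 0, 0, 0], [0, 0, 0, 0, 0], [0, 0, 0, 0, 0.5], [0, 0, 0, 0, 0.5], [0, 0, 0, 0, 0.5], [0, 0, 0, 0, 0.5], [0, 0, 0.02, 0, 0.5], [0, 0, 0.04, 0, 0.5]])

```text
time_s: 5.9
ee_pos: [458.0, -302.4, 114.0]
ee_rot: [-122.9, 89.7, 148.9]
force: [0.6, 0.4, -1.0]
gripper_width: 45.0
```

Request:
play_rows(motion=[[0.005, 0, 0.03, 0, 0.6], [0.015, 0, 0.06, 0, 0.6], [0.03, 0, 0.09, 0, 0.6], [0.03, 0, 0.12, 0, 0.6], [0.03, 0, 0.12, 0, 0.6], [0.03, 0, 0.12, 0, 0.6], [0.03, 0, 0.12, 0, 0.6], [0.03, 0, 0.12, 0, 0.6]])

```text
time_s: 6.57
ee_pos: [488.3, -302.5, 233.3]
ee_rot: [-122.9, 89.8, 148.9]
force: [-0.1, -0.4, 0.7]
gripper_width: 54.6
```

Run:
```python
from h import *
st=sensors.state(); print(st['time_s'],np.round(tool(st),3),st['qpos'].round(1))
p=snap('wrist','w2')
for l,z in [('lock',0),('keyhole',61),('cover_tab',90)]:
    print(l,[(np.round(r['point'],1).tolist(),round(r['conf'],2),np.round(atz(p,r['point'],z,st)[:2],1).tolist()) for r in finder.spot_point(p,l)][:4])
a=p['img'];cv2.imwrite('pics/w2z.png',cv2.resize(a[105:225,190:350],None,fx=5,fy=5,interpolation=2))
```

```text
6.5667 [[-3.00000e-03  1.00000e+00  3.10000e-02  4.88281e+02]
 [ 2.00000e-03  3.10000e-02 -1.00000e+00 -3.02550e+02]
 [-1.00000e+00 -3.00000e-03 -2.00000e-03  2.33254e+02]
 [ 0.00000e+00  0.00000e+00  0.00000e+00  1.00000e+00]] [-32.9  17.7  87.7  -0.   74.8 -34.7]
lock [([286.8, 160.5], 0.59, [534.8, -296.8])]
keyhole [([289.1, 172.7], 0.68, [530.5, -298.8])]
cover_tab [([215.0, 180.3], 0.84, [457.8, -302.2])]
```

View pics/w2z.png

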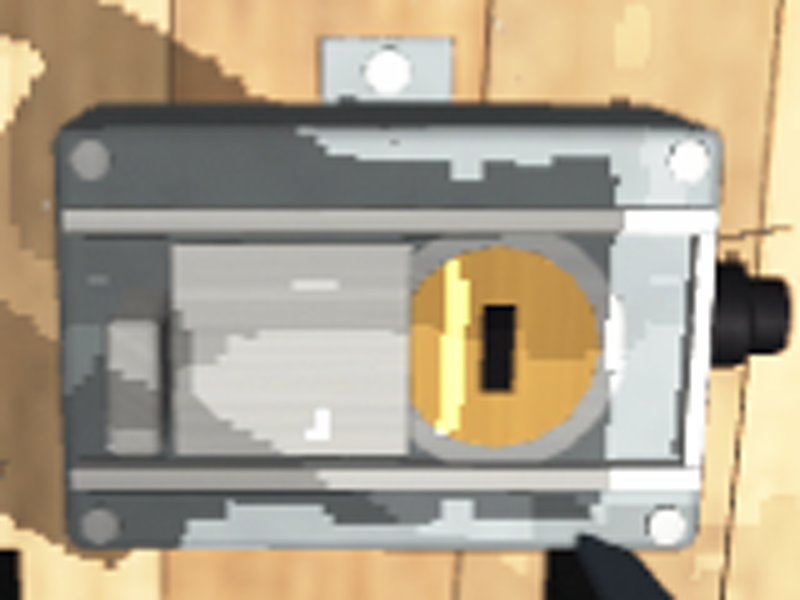

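Run:
```python
from lk import *
st=sensors.state(); p=grab_frame('wrist')
lockfit(p,st,[(91,159),(690,160),(98,526),(666,525)])
print('hole',atz(p,(190+498/5,105+347/5),61,st).round(1),atz(p,(190+498/5,105+305/5),61,st).round(1),atz(p,(190+498/5,105+391/5),61,st).round(1))
q=snap('top','t2'); print('tophole',[r for r in finder.spot_point(q,'keyhole')])
cv2.imwrite('pics/t2z.png',cv2.resize(q['img'][165:215,340:390],None,fx=10,fy=10,interpolation=2))
print(proj(q,(531,-302,61)))
```

```text
[[ 448.8 -265.6   60. ]
 [ 568.4 -261.8   60. ]
 [ 450.5 -342.5   60. ]
 [ 570.3 -338.5   60. ]]
yaw 0.032246943872571994 perp 0.023664709331225886 keyhole [ 531.96289882 -301.37245622   60.        ]
hole [ 532.1 -301.1   61. ] [ 531.5 -292.4   61. ] [ 532.7 -310.3   61. ]
tophole [{'point': [367.1, 181.8], 'conf': 0.97}, {'point': [373.2, 231.6], 'conf': 0.36}]
[366.99739609 185.21536959]
```

View pics/t2z.png

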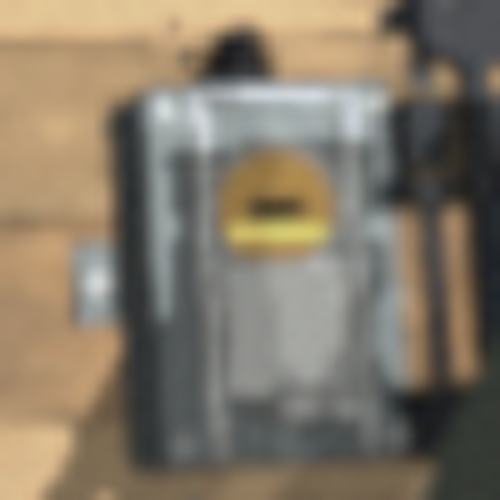

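Request:
play_rows(motion=[[0, 0, 0.04, 0, 0.6], [0, 0.005, 0.08, 0, 0.6], [0.01, 0.02, 0.115, 0, 0.6], [0.015, 0.06, 0.125, 0, 0.6], [0.02, 0.1, 0.125, 0, 0.6], [0.025, 0.14, 0.125, 0, 0.6], [0.03, 0.18, 0.125, 0, 0.6], [0.035, 0.22, 0.125, 0, 0.6]])

```text
time_s: 7.58
ee_pos: [524.2, -81.3, 360.1]
ee_rot: [80.8, 90.0, -7.4]
force: [1.0, -0.3, -0.1]
gripper_width: 54.6
```

Request:
play_rows(motion=[[0.005, 0.04, 0, 0, 0.6], [0.01, 0.08, 0, 0, 0.6], [0.015, 0.12, 0, 0, 0.6], [0.02, 0.16, 0, 0, 0.6], [0.025, 0.2, 0, 0, 0.6], [0.025, 0.24, 0, 0, 0.6], [0.025, 0.28, 0, 0, 0.6], [0.025, 0.32, 0, 0, 0.6]])

```text
time_s: 8.25
ee_pos: [549.1, 238.9, 359.9]
ee_rot: [26.5, 90.0, -61.7]
force: [0.8, -0.7, 0.3]
gripper_width: 54.8
```

Request:
play_rows(motion=[[0, 0.04, 0, 0, 0.6], [0, 0.08, 0, -0.02, 0.6], [0, 0.12, 0, -0.04, 0.6], [0, 0.155, -0.02, -0.06, 0.6], [0, 0.175, -0.055, -0.08, 0.6], [0, 0.18, -0.09, -0.1, 0.6], [0, 0.18, -0.1, -0.1, 0.6], [0, 0.18, -0.1, -0.1, 0.6]])

```text
time_s: 8.92
ee_pos: [548.0, 416.0, 255.9]
ee_rot: [-46.5, 89.5, -140.4]
force: [0.2, -0.5, -0.2]
gripper_width: 54.8
```

Run:
```python
from h import *
st=sensors.state(); print(st['time_s'],np.round(tool(st),3),st['qpos'].round(1))
p=snap('wrist','w3')
for l,z in [('key_head',78),('key_shoulder',42),('bar_key_head',72),('key_block',0),('tape_measure',0)]:
    print(l,[(np.round(r['point'],1).tolist(),round(r['conf'],2),np.round(atz(p,r['point'],z,st)[:2],1).tolist()) for r in finder.spot_point(p,l)][:5])
a=p['img'];cv2.imwrite('pics/w3z.png',cv2.resize(a,None,fx=1.5,fy=1.5,interpolation=2))
```

```text
8.9167 [[-7.00000e-03  9.98000e-01 -6.80000e-02  5.47974e+02]
 [-5.00000e-03 -6.80000e-02 -9.98000e-01  4.16019e+02]
 [-1.00000e+00 -6.00000e-03  6.00000e-03  2.55872e+02]
 [ 0.00000e+00  0.00000e+00  0.00000e+00  1.00000e+00]] [36.3 28.1 68.2 -0.  84.2 40.2]
key_head [([253.6, 150.6], 0.98, [555.0, 438.3]), ([193.1, 79.3], 0.87, [500.8, 512.1]), ([169.6, 216.5], 0.76, [460.4, 373.3]), ([177.4, 152.0], 0.74, [477.3, 442.2]), ([261.3, 46.5], 0.62, [568.6, 537.7])]
key_shoulder [([194.6, 78.4], 0.97, [497.0, 515.0]), ([260.4, 57.2], 0.88, [568.6, 531.7]), ([252.7, 146.8], 0.87, [554.5, 437.0]), ([175.9, 204.3], 0.64, [460.2, 375.7]), ([181.7, 147.1], 0.59, [475.0, 442.2])]
bar_key_head [([251.7, 207.5], 0.92, [549.2, 375.8]), ([253.6, 142.6], 0.15, [555.6, 445.6])]
key_block [([254.7, 168.5], 0.81, [555.4, 403.4])]
tape_measure [([248.2, 203.1], 0.7, [544.2, 358.4]), ([341.9, 107.1], 0.6, [665.7, 472.5]), ([251.0, 146.9], 0.39, [552.5, 431.0])]
```

View pics/w3z.png

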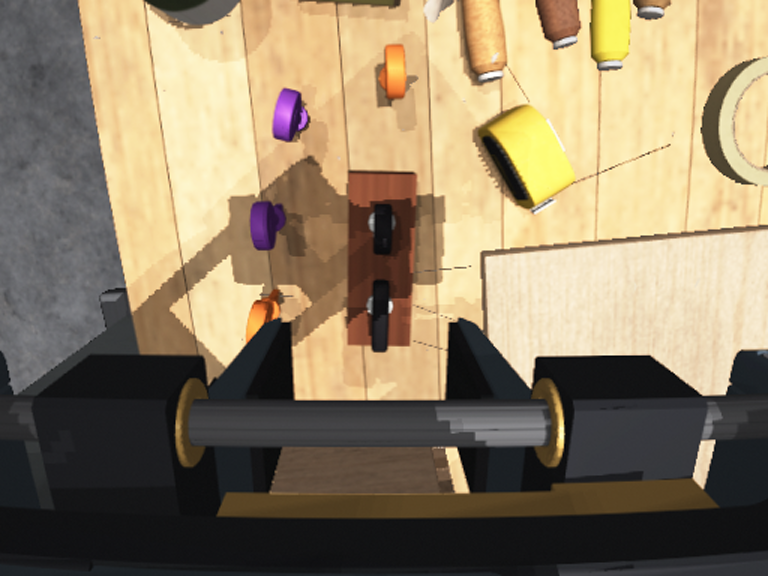

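Run:
```python
from h import *
st=sensors.state(); print(st['time_s'],np.round(tool(st),4)[:3,1:3])
p=snap('wrist','w4')
for l,z in [('key_head',78),('key_shoulder',42),('bar_key_head',72),('bar_key',42)]:
    print(l,[(np.round(r['point'],1).tolist(),round(r['conf'],2),np.round(atz(p,r['point'],z,st)[:2],1).tolist()) for r in finder.spot_point(p,l)][:2])
a=p['img'];cv2.imwrite('pics/w4z.png',cv2.resize(a[105:240,190:320],None,fx=4.4,fy=4.4,interpolation=2))
```

```text
9.2167 [[ 0.9975 -0.0699]
 [-0.0699 -0.9975]
 [ 0.0038 -0.0031]]
key_head [([173.4, 152.2], 0.96, [476.2, 443.7]), ([255.9, 52.1], 0.88, [568.1, 536.1])]
key_shoulder [([257.8, 58.1], 0.84, [571.2, 534.2]), ([196.1, 79.0], 0.84, [502.6, 517.3])]
bar_key_head [([248.3, 209.4], 0.93, [549.6, 373.9])]
bar_key [([246.6, 202.3], 0.7, [547.8, 373.1])]
```

View pics/w4z.png

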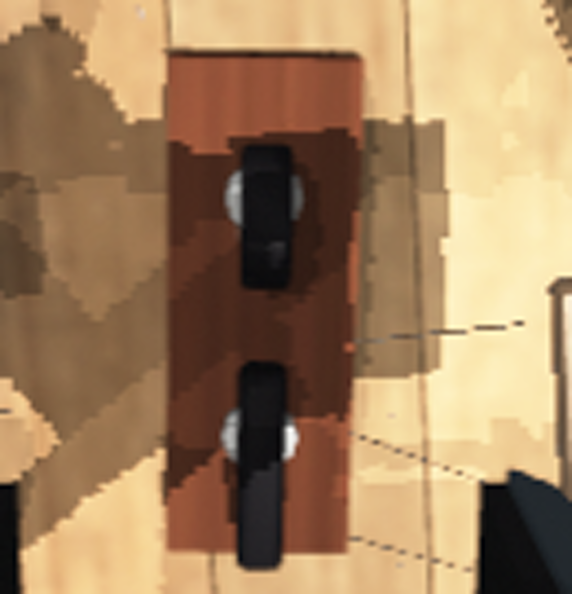

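Run:
```python
from h import *
st=sensors.state(); p=grab_frame('wrist'); print(st['ee_pos'])
f=lambda u,z: atz(p,(190+u[0]/4.4,105+u[1]/4.4),z,st)
print('head',f((267,217),78),'sh',f((264,199),46))
print('bar',f((261,465),72),'sh',f((260,437),46))
C=np.array([f(u,42) for u in [(167,54),(362,57),(168,550),(349,551)]]);print(C,C.mean(0))
print([np.arctan2(-d[0],d[1]) for d in (C[0]-C[2],C[1]-C[3])],[np.arctan2(d[1],d[0]) for d in (C[1]-C[0],C[3]-C[2])])
c=C.mean(0)
q=grab_frame('scene')
print(proj(q,(553,437,78)), proj(q,(549,373,72)))
```

```text
[549.58185688 416.82610346 260.66499226]
head [554.80103885 435.76431791  78.        ] sh [554.43385271 435.34426505  46.        ]
bar [549.24224549 372.76116051  72.        ] sh [549.16979284 371.97723975  46.        ]
[[532.47342653 473.21163422  42.        ]
 [581.52280828 469.08976452  42.        ]
 [521.73868806 340.03235342  42.        ]
 [571.34348932 336.29008568  42.        ]] [551.76960305 404.65595946  42.        ]
[np.float64(-0.08042978546729983), np.float64(-0.07650208872862486)] [np.float64(-0.08383811805774785), np.float64(-0.07529900642989013)]
[338.62611537 251.24652251] [320.58732267 241.19693656]
```

Request:
play_rows(motion=[[0.005, 0.019, -0.03, -0.009, 0.6], [0.005, 0.019, -0.06, -0.009, 0.6], [0.005, 0.019, -0.09, -0.009, 0.6], [0.005, 0.019, -0.12, -0.009, 0.6], [0.005, 0.019, -0.15, -0.009, 0.6], [0.005, 0.019, -0.18, -0.009, 0.6], [0.005, 0.019, -0.198, -0.009, 0.6], [0.005, 0.019, -0.2, -0.009, 0.6]], squeeze=40)

```text
time_s: 10.23
ee_pos: [551.9, 434.2, 55.0]
ee_rot: [-47.8, 89.5, -142.2]
force: [-1.0, 0.3, -0.1]
gripper_width: 54.7
```

Request:
play_rows(motion=[[0, 0, 0, 0, 0.6], [0, 0, 0, 0, 0], [0, 0, 0, 0, 0], [0, 0, 0, 0, 0], [0, 0, 0, 0, 0], [0, 0, 0, 0, 0], [0, 0, 0, 0, 0], [0, 0, 0, 0, 0]])

```text
time_s: 10.9
ee_pos: [555.4, 436.0, 60.4]
ee_rot: [104.0, 89.8, 9.6]
force: [5.1, 0.1, -1.9]
gripper_width: 11.8
```

Run:
```python
from h import *
st=sensors.state(); print(st['time_s'],np.round(tool(st),4)[:3,1:],st['gripper_width'],st['force'],st['torque'])
p=snap('wrist','w5')
```

```text
10.9 [[ 9.970000e-01 -7.750000e-02  5.554130e+02]
 [-7.760000e-02 -9.970000e-01  4.360195e+02]
 [ 2.600000e-03 -6.000000e-04  6.040850e+01]] 11.825803448631566 [ 5.09399186  0.13313694 -1.94855519] [-0.23917474 -1.02898536 -0.03771868]
```

View pics/w5.png

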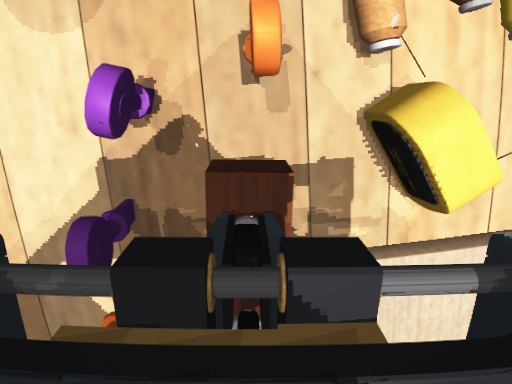

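Request:
play_rows(motion=[[0, 0, 0.01, 0, 0], [0, 0, 0.025, 0, 0], [0, 0, 0.045, 0, 0], [0, 0, 0.075, 0, 0], [0, 0, 0.11, 0, 0], [0, 0, 0.15, 0, 0], [0, 0, 0.19, 0, 0], [0, 0, 0.23, 0, 0]])

```text
time_s: 11.62
ee_pos: [553.6, 435.6, 291.6]
ee_rot: [-64.1, 89.9, -158.5]
force: [1.5, 0.7, -1.5]
gripper_width: 11.7
```

Request:
play_rows(motion=[[0, 0, 0.04, 0.02, 0], [0, 0, 0.08, 0.04, 0], [0, 0, 0.11, 0.06, 0], [0, -0.01, 0.12, 0.08, 0], [0, -0.04, 0.12, 0.1, 0], [-0.002, -0.08, 0.12, 0.108, 0], [-0.004, -0.12, 0.12, 0.108, 0], [-0.006, -0.16, 0.12, 0.108, 0]])

```text
time_s: 12.28
ee_pos: [547.5, 274.5, 409.4]
ee_rot: [-72.4, 89.9, -160.6]
force: [1.2, -0.2, -0.4]
gripper_width: 12.0
```

Run:
```python
from h import *
st=sensors.state(); print(st['time_s'],np.round(tool(st),4)[:3,1:],st['gripper_width'],st['force'],st['torque'])
p=snap('wrist','w6');q=snap('scene','s6')
```

```text
12.2833 [[ 9.995000e-01  3.110000e-02  5.474774e+02]
 [ 3.110000e-02 -9.995000e-01  2.745320e+02]
 [-1.600000e-03  5.000000e-04  4.094343e+02]] 11.971214465136793 [ 1.18726798 -0.20540939 -0.36935933] [-0.10449696 -0.10419882  0.03113217]
```

View pics/w6.png

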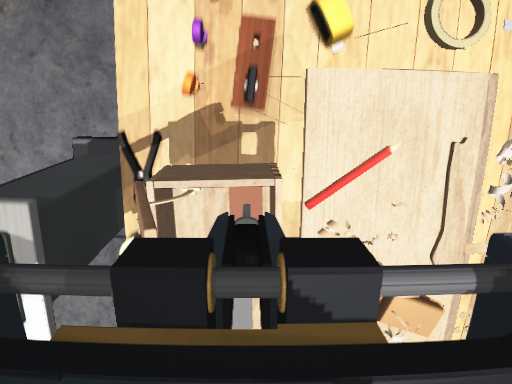

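View pics/s6.png

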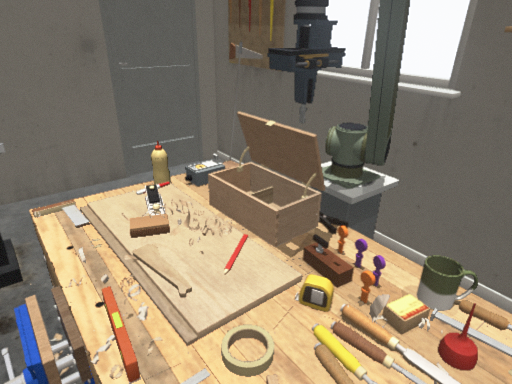

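Request:
play_rows(motion=[[-0.001, -0.04, 0, 0, 0], [-0.002, -0.08, 0, 0, 0], [-0.003, -0.12, 0, 0, 0], [-0.004, -0.16, 0, 0, 0], [-0.005, -0.2, 0, 0, 0], [-0.006, -0.24, 0, 0, 0], [-0.007, -0.28, 0, 0, 0], [-0.008, -0.32, 0, 0, 0]])

```text
time_s: 13.05
ee_pos: [539.9, -45.2, 410.0]
ee_rot: [-152.6, 89.9, 119.1]
force: [1.4, -0.8, -1.3]
gripper_width: 11.5
```

Request:
play_rows(motion=[[-0.001, -0.04, 0, 0, 0], [-0.002, -0.08, 0, 0, 0], [-0.003, -0.12, 0, 0, 0], [-0.004, -0.16, 0, 0, 0], [-0.005, -0.195, -0.01, 0, 0], [-0.006, -0.22, -0.04, 0, 0], [-0.008, -0.245, -0.07, 0, 0], [-0.008, -0.257, -0.105, 0, 0]])

```text
time_s: 13.72
ee_pos: [532.4, -303.8, 304.3]
ee_rot: [42.7, 89.9, -45.7]
force: [0.8, 0.2, -0.4]
gripper_width: 11.9
```

Request:
play_rows(motion=[[0, 0, -0.035, 0, 0], [0, 0, -0.07, 0, 0], [0, 0, -0.1, 0, 0], [0, 0, -0.13, 0, 0], [0, 0, -0.15, 0, 0], [0, 0, -0.16, 0, 0], [0, 0, -0.165, 0, 0], [0, 0, -0.165, 0, 0]])

```text
time_s: 14.38
ee_pos: [532.5, -300.7, 139.5]
ee_rot: [-137.1, 89.9, 134.7]
force: [0.8, -0.1, -1.3]
gripper_width: 11.4
```

Run:
```python
from h import *
st=sensors.state(); print(st['time_s'],np.round(tool(st),4)[:3,1:],st['gripper_width'],st['force'],st['torque'])
p=snap('wrist','w7');q=snap('scene','s7');r=snap('top','t7')
for n in (p,q,r):
  for l in('key_shoulder','key_head'): print(l,finder.spot_point(n,l)[:3])
print(proj(q,(531.5,-301.3,135+19)),proj(r,(531.5,-301.3,154)))
cv2.imwrite('pics/s7z.png',cv2.resize(q['img'][110:210,140:260],None,fx=6,fy=6,interpolation=2))
cv2.imwrite('pics/w7z.png',cv2.resize(p['img'],None,fx=1.5,fy=1.5,interpolation=2))
```

```text
14.3833 [[ 9.995000e-01  3.010000e-02  5.325418e+02]
 [ 3.010000e-02 -9.995000e-01 -3.007037e+02]
 [-8.000000e-04 -9.000000e-04  1.394560e+02]] 11.4275787652015 [ 0.80682045 -0.08649063 -1.32457124] [-0.00688813 -0.13516677 -0.00145443]
key_shoulder [{'point': [243.7, 233.0], 'conf': 0.7}]
key_head [{'point': [244.6, 257.8], 'conf': 0.69}]
key_shoulder [{'point': [366.7, 289.7], 'conf': 0.81}, {'point': [361.3, 253.6], 'conf': 0.74}, {'point': [377.7, 274.3], 'conf': 0.7}]
key_head [{'point': [380.4, 263.1], 'conf': 0.75}, {'point': [361.1, 244.6], 'conf': 0.7}, {'point': [367.0, 276.9], 'conf': 0.65}]
key_shoulder [{'point': [131.8, 179.5], 'conf': 0.61}, {'point': [369.7, 204.1], 'conf': 0.6}, {'point': [160.3, 203.6], 'conf': 0.57}]
key_head [{'point': [135.7, 194.5], 'conf': 0.57}, {'point': [172.8, 185.8], 'conf': 0.54}, {'point': [128.1, 175.4], 'conf': 0.5}]
[198.53980601 144.09576862] [374.38573653 182.63370505]
```

View pics/w7z.png

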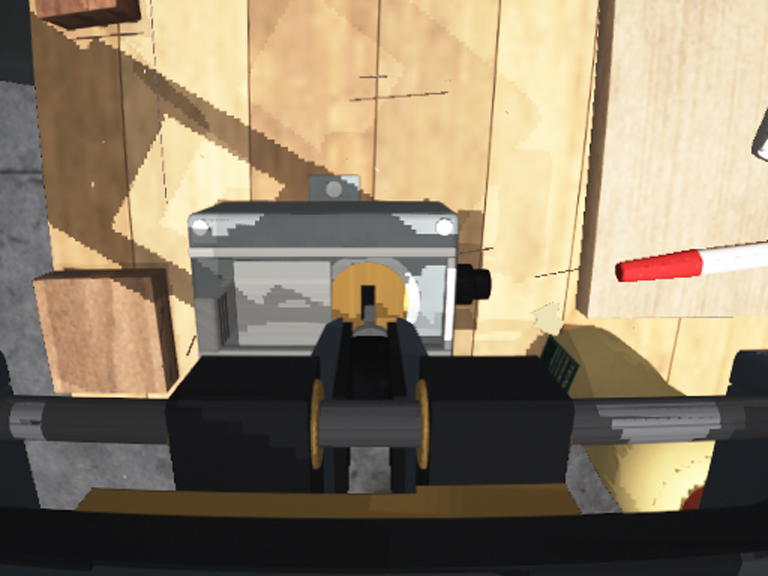

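View pics/s7z.png

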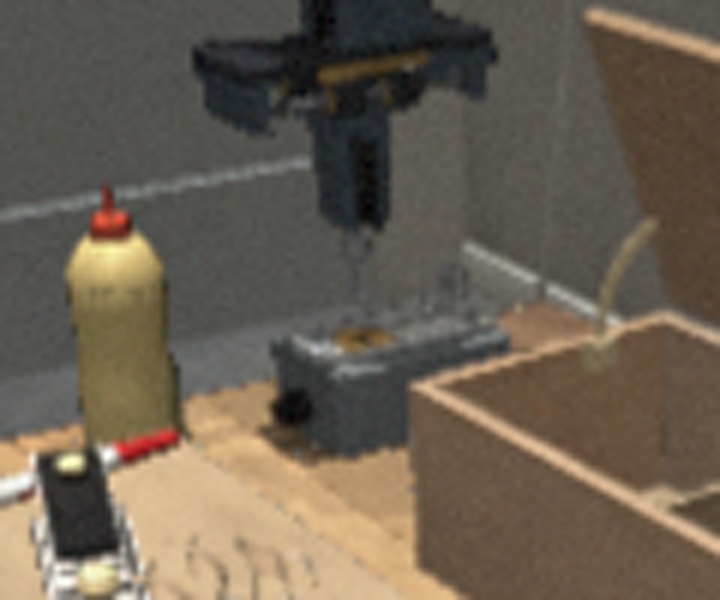

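Run:
```python
from h import *
p=cv2.imread('pics/w7.png')
cv2.imwrite('pics/w7y.png',cv2.resize(p[160:260,200:300],None,fx=6,fy=6,interpolation=2))
```

View pics/w7y.png

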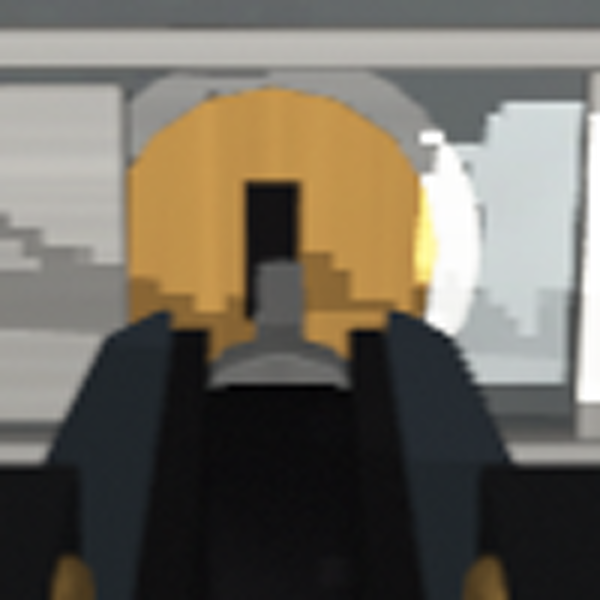

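Run:
```python
from h import *
st=sensors.state(); p=grab_frame('wrist'); print(st['ee_pos'],sensors.state()['force'])
f=lambda u,z: atz(p,(200+u[0]/6,160+u[1]/6),z,st)
zt=st['ee_pos'][2]; 
print('slot end ctr',f((272,182),61), 'w',f((245,182),61)[0]-f((299,182),61)[0],'low left',f((272,300),61))
for zz in (zt-49,zt-45,zt-41): print('blade',f((280.5,264),zz))
print('sh apex',f((279.5,340),zt-18.5),'edges',f((207,385),zt-15),f((352,385),zt-15))
```

```text
[ 532.62239658 -301.16389263  140.62529022] [ 0.62012777  0.28412052 -0.60869366]
slot end ctr [ 531.01149817 -292.89849722   61.        ] w -6.767339289355505 low left [ 531.47173214 -308.45817245   61.        ]
blade [ 532.03593325 -294.08312269   91.62529022]
blade [ 531.9874918  -292.83680837   95.62529022]
blade [ 531.93905035 -291.59049406   99.62529022]
sh apex [ 531.80629527 -292.28956039  122.12529022] edges [ 524.96479432 -295.82369653  125.62529022] [ 538.83714939 -295.40905059  125.62529022]
```

Request:
play_rows(motion=[[-0.0007, 0, -0.005, 0, 0], [-0.0007, 0, -0.01, 0, 0], [-0.0007, 0, -0.015, 0, 0], [-0.0007, 0, -0.02, 0, 0], [-0.0007, 0, -0.022, 0, 0], [-0.0007, 0, -0.023, 0, 0], [-0.0007, 0, -0.023, 0, 0], [-0.0007, 0, -0.023, 0, 0]], squeeze=50)

```text
time_s: 15.55
ee_pos: [531.8, -301.1, 117.0]
ee_rot: [69.6, 90.0, -18.7]
force: [0.2, 0.6, -1.4]
gripper_width: 12.0
```

Run:
```python
from h import *
st=sensors.state(); print(st['time_s'],np.round(tool(st),4)[:3,1:],st['gripper_width'],st['force'],st['torque'])
p=snap('wrist','w8')['img']
cv2.imwrite('pics/w8y.png',cv2.resize(p[160:260,200:300],None,fx=6,fy=6,interpolation=2))
```

```text
15.55 [[ 9.996000e-01  3.000000e-02  5.318415e+02]
 [ 3.000000e-02 -9.996000e-01 -3.010871e+02]
 [ 3.000000e-04  1.000000e-04  1.170290e+02]] 11.98894245121652 [ 0.24247081  0.64767856 -1.38179332] [ 0.04732026 -0.04054908 -0.02263755]
```

View pics/w8y.png

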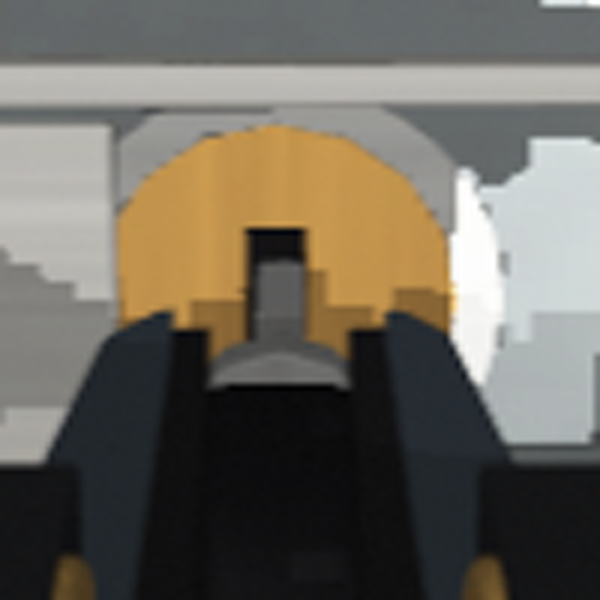

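Request:
play_rows(motion=[[-0.0004, 0, -0.002, 0, 0], [-0.0004, 0, -0.004, 0, 0], [-0.0004, 0, -0.006, 0, 0], [-0.0004, 0, -0.008, 0, 0], [-0.0004, 0, -0.01, 0, 0], [-0.0004, 0, -0.012, 0, 0], [-0.0004, 0, -0.013, 0, 0], [-0.0004, 0, -0.013, 0, 0]])

```text
time_s: 16.27
ee_pos: [531.2, -300.9, 103.6]
ee_rot: [-127.0, 90.0, 144.7]
force: [-0.5, -0.7, -0.4]
gripper_width: 12.0
```

Run:
```python
from h import *
st=sensors.state(); print(st['time_s'],np.round(tool(st),4)[:3,1:],st['gripper_width'],st['force'],st['torque'])
p=snap('wrist','w9')['img']
cv2.imwrite('pics/w9y.png',cv2.resize(p[160:260,200:300],None,fx=6,fy=6,interpolation=2))
```

```text
16.2667 [[ 9.995000e-01  3.000000e-02  5.311565e+02]
 [ 3.000000e-02 -9.995000e-01 -3.009281e+02]
 [-5.000000e-04 -3.000000e-04  1.035947e+02]] 12.034110010020363 [-0.53824548 -0.67600627 -0.36792372] [-0.0423356  -0.08210047 -0.04630552]
```

View pics/w9y.png

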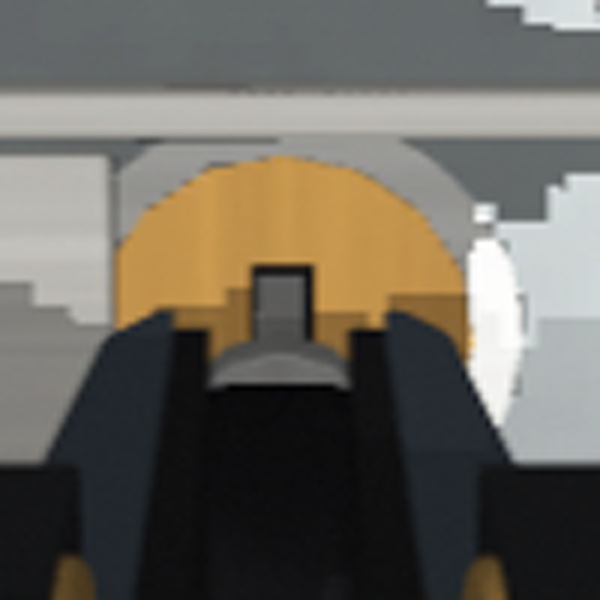

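Request:
play_rows(motion=[[0, 0, -0.003, 0, 0], [0, 0, -0.006, 0.04, 0], [0, 0, -0.008, 0, 0], [0, 0, -0.01, -0.04, 0], [0, 0, -0.012, 0, 0], [0, 0, -0.014, 0.04, 0], [0, 0, -0.015, 0, 0], [0, 0, -0.015, 0, 0]])

```text
time_s: 16.98
ee_pos: [531.2, -301.1, 88.9]
ee_rot: [-8.5, 90.0, -96.8]
force: [-0.7, -0.1, -0.4]
gripper_width: 11.8
```

Request:
play_rows(motion=[[0, 0, -0.002, 0.04, 0], [0, 0, -0.004, -0.04, 0], [0, 0, -0.005, 0.04, 0], [0, 0, -0.007, -0.04, 0], [0, 0, -0.008, 0.04, 0], [0, 0, -0.009, 0, 0], [0, 0, -0.01, 0, 0], [0, 0, -0.01, 0, 0]])

```text
time_s: 17.65
ee_pos: [531.6, -301.2, 79.1]
ee_rot: [58.8, 89.9, -29.4]
force: [0.9, -1.1, -0.0]
gripper_width: 11.7
```

Run:
```python
from h import *
st=sensors.state(); print(st['time_s'],np.round(tool(st),4)[:3,1:],st['gripper_width'],st['force'],st['torque'])
p=snap('wrist','w10')['img']
cv2.imwrite('pics/w10y.png',cv2.resize(p[160:260,200:300],None,fx=6,fy=6,interpolation=2))
```

```text
17.65 [[ 9.995000e-01  3.110000e-02  5.316103e+02]
 [ 3.110000e-02 -9.995000e-01 -3.012078e+02]
 [ 8.000000e-04  5.000000e-04  7.909620e+01]] 11.71397162627248 [ 0.86304756 -1.11445689 -0.00441113] [-0.08096797 -0.17411143 -0.02827549]
```

View pics/w10y.png

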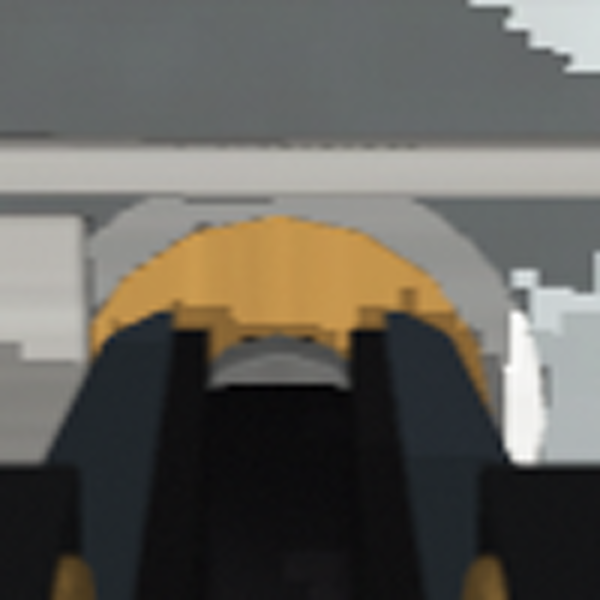

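Request:
play_rows(motion=[[0, 0, -0.0005, 0, 0], [0, 0, -0.001, 0, 0], [0, 0, -0.0015, 0, 0], [0, 0, -0.002, 0, 0], [0, 0, -0.0025, 0, 0], [0, 0, -0.003, 0, 0], [0, 0, -0.003, 0, 0], [0, 0, -0.003, 0, 0]])

```text
time_s: 18.37
ee_pos: [531.7, -301.3, 79.0]
ee_rot: [57.3, 89.9, -31.0]
force: [-5.1, 2.3, 15.5]
gripper_width: 11.9
```

Run:
```python
from h import *
st=sensors.state(); print(st['time_s'],np.round(tool(st),4)[:3,1:],st['gripper_width'],st['force'],st['torque'])
p=snap('wrist','w11')['img']
cv2.imwrite('pics/w11y.png',cv2.resize(p[160:260,200:300],None,fx=6,fy=6,interpolation=2))
```

```text
18.3667 [[ 9.995000e-01  3.050000e-02  5.316724e+02]
 [ 3.060000e-02 -9.995000e-01 -3.012787e+02]
 [ 1.900000e-03  1.300000e-03  7.898000e+01]] 11.946118444454042 [-5.0614833   2.31305849 15.45844157] [0.34570858 0.63220718 0.00614853]
```

View pics/w11y.png

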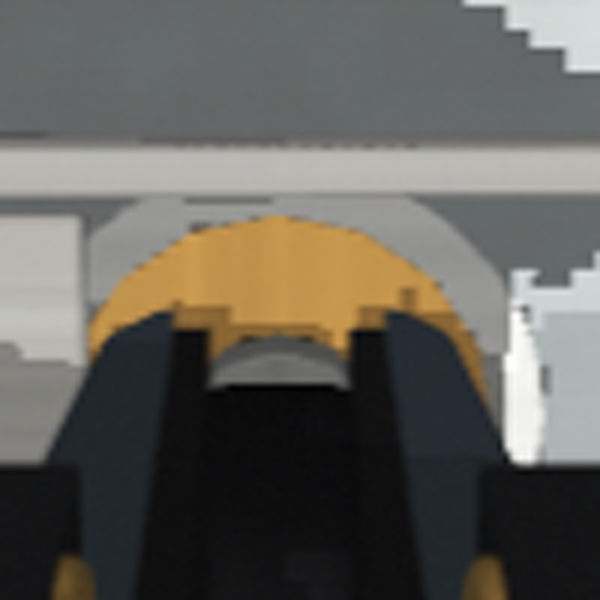

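Request:
play_rows(motion=[[-0.0005, 0, 0, -0.1, 0], [-0.0005, 0, 0, -0.2, 0], [-0.0005, 0, 0, -0.3, 0], [-0.0005, 0, 0, -0.4, 0], [-0.0005, 0, 0, -0.5, 0], [-0.0005, 0, 0, -0.6, 0], [-0.0005, 0, 0, -0.7, 0], [-0.0005, 0, 0, -0.8, 0]])

```text
time_s: 19.08
ee_pos: [531.6, -301.3, 79.0]
ee_rot: [105.3, 89.8, -29.1]
force: [-3.4, 2.4, 15.5]
gripper_width: 12.0
```

Run:
```python
from h import *
st=sensors.state(); print(st['time_s'],np.round(tool(st),4)[:3,1:],st['gripper_width'],st['force'],st['torque'],st['qpos'])
p=snap('wrist','w12')['img']
```

```text
19.0833 [[ 7.150000e-01 -6.991000e-01  5.315653e+02]
 [-6.991000e-01 -7.150000e-01 -3.013331e+02]
 [ 3.000000e-03 -8.000000e-04  7.895260e+01]] 12.001184695296475 [-3.41572613  2.41646967 15.51359384] [0.37357142 0.51893176 0.10449703] [-3.06290073e+01  2.76870991e+01  9.55649896e+01  5.72294515e-03
  5.65695234e+01  1.37221050e+01]
```

View pics/w12.png

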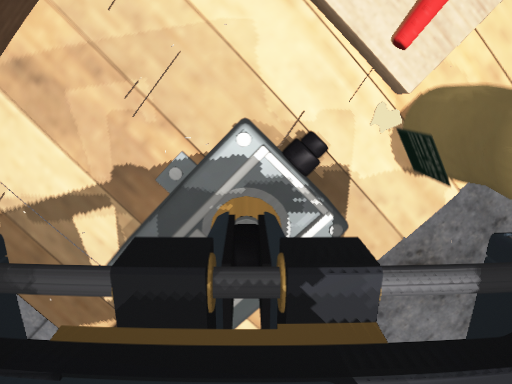

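Request:
play_rows(motion=[[0, 0, 0, -0.11, 0], [0, 0, 0, -0.22, 0], [0, 0, 0, -0.33, 0], [0, 0, 0, -0.44, 0], [0, 0, 0, -0.55, 0], [0, 0, 0, -0.66, 0], [0, 0, 0, -0.75, 0], [0, 0, 0, -0.8, 0]])

```text
time_s: 19.8
ee_pos: [531.8, -301.2, 79.0]
ee_rot: [157.8, 89.8, -22.3]
force: [-2.1, 1.7, 14.8]
gripper_width: 11.7
```

Run:
```python
from h import *
st=sensors.state(); M=tool(st);print(st['time_s'],np.arctan2(M[1,1],M[0,1]),st['ee_pos'],st['gripper_width'],st['force'],st['torque'])
p=snap('wrist','w13')['img']
cv2.imwrite('pics/w13y.png',cv2.resize(p[160:280,180:320],None,fx=5,fy=5,interpolation=2))
```

```text
19.8 -1.573176418331973 [ 531.76341141 -301.22899989   79.00778331] 11.677268978445841 [-2.0884765   1.67104963 14.82163146] [0.62463939 0.47754367 0.11932376]
```

View pics/w13y.png

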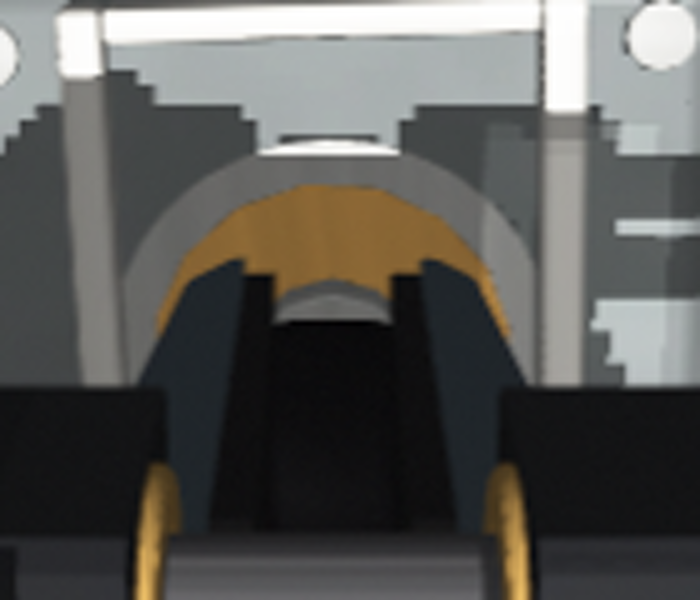

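Request:
play_rows(motion=[[0, 0, 0, -0.02, 0], [0, 0, 0, -0.04, 0], [0, 0, 0, -0.06, 0], [0, 0, 0, -0.08, 0], [0, 0, 0, -0.08, 0], [0, 0, 0, -0.08, 0], [0, 0, 0, -0.08, 0], [0, 0, 0, -0.08, 0]])

```text
time_s: 20.52
ee_pos: [531.8, -301.2, 79.0]
ee_rot: [155.1, 89.8, -29.3]
force: [-1.2, 2.4, 14.8]
gripper_width: 11.7
```

Run:
```python
from h import *
for i in range(3):
    st=sensors.state(); M=tool(st);print(st['time_s'],np.arctan2(M[1,1],M[0,1]),st['ee_pos'],st['gripper_width'],st['force'],st['torque'])
    p=grab_frame(('scene','top','wrist')[i]); cv2.imwrite('pics/f%d.png'%i,p['img'])
cv2.imwrite('pics/f0z.png',cv2.resize(cv2.imread('pics/f0.png')[110:210,140:260],None,fx=6,fy=6,interpolation=2))
cv2.imwrite('pics/f1z.png',cv2.resize(cv2.imread('pics/f1.png'),None,fx=1.5,fy=1.5,interpolation=2))
cv2.imwrite('pics/f2z.png',cv2.resize(p['img'][160:280,180:320],None,fx=5,fy=5,interpolation=2))
```

```text
20.5167 -1.6476057257945742 [ 531.81244632 -301.20980353   78.98333105] 11.737714910454338 [-1.17237047  2.39408151 14.75537872] [0.55647645 0.38066815 0.59051783]
20.5667 -1.647602536885798 [ 531.83148077 -301.20970564   78.99483756] 11.993305277064998 [-2.29884126  2.69240916 14.00950921] [0.57330774 0.41926036 0.50381623]
20.6167 -1.647569998594669 [ 531.81908557 -301.19530639   78.98261855] 11.885512776735156 [-3.15775644  1.90180072 14.41452611] [0.68084105 0.40178205 0.55893816]
```

View pics/f0z.png

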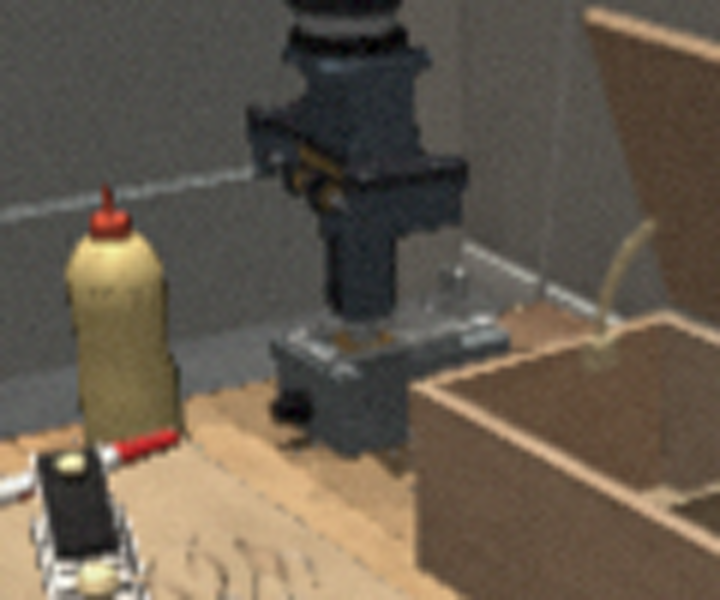

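View pics/f2z.png

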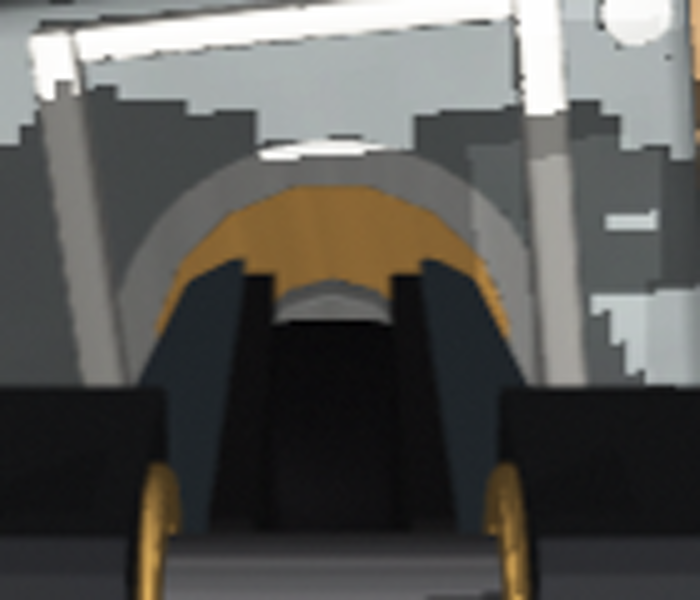

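View pics/f1z.png

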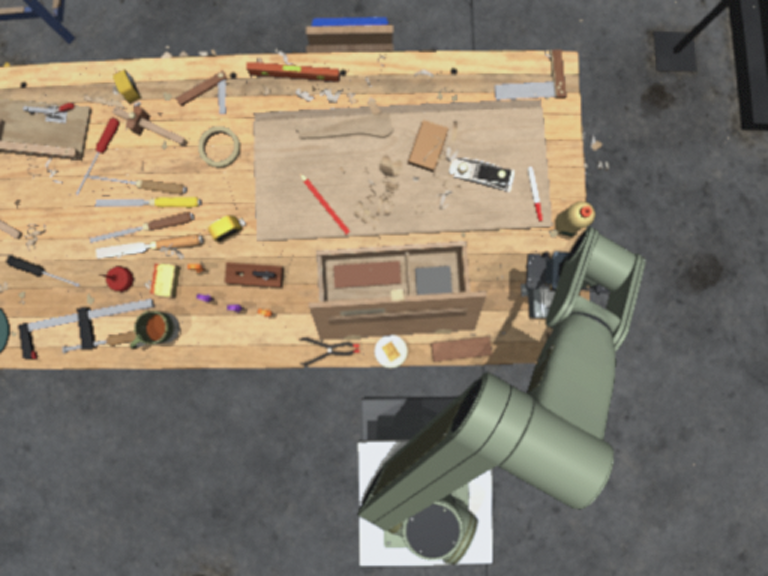

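Run:
```python
from h import *
print(job_done()); st=sensors.state(); M=tool(st);print(st['time_s'],np.arctan2(M[1,1],M[0,1]),st['force'],st['torque'],st['gripper_width'])
```

```text
the job is handed in; nothing more can be done
None
the job is handed in; nothing more can be done
```

I pulled the dust cover open and took the round-headed key from the block. I carried it over the tool box lid and pushed it into the keyhole, wiggling it past the pins. I then turned it clockwise and handed the job in at about 20.6 s, still holding it turned. The hand-in gave no verdict.

**Key seated:** the fingertips stopped at 79.0 mm, the height I expected for fully home, with about 14–15 N of push. The wrist picture showed no visible gap below the shoulder.

**Turn:** the gripper went through about 1.68 rad. The torque about the vertical rose from 0.12 to about 0.55 N m, so I take the cylinder to be at its stop. I had no direct reading of the cylinder angle.

**Grip:** the fingers are 11.9 mm apart on the 12 mm head, with the squeeze set to 50 N.

**Cover, bar-headed key and surroundings:** the last scene picture showed the cover tab still back. The last top picture showed the bar-headed key still in the block. The tape measure and glue bottle also looked unmoved; I judged all of this by eye.

**Disagreements:** keyhole estimates from different views differed by about 1 mm, so I aligned the blade to the slot by eye. A sideways force of about 3–4 N remained at the end.

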